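# Set the spout rest in its telescopic stand

### The arm

A 6-joint arm with a two-finger parallel gripper is mounted at the origin on the work surface. World frame = base frame: x ahead of the robot, y to its left, z up, the work surface at z = 0. Lengths are in mm, angles in rad, forces in N, time in s.
With the tool pointing down it reaches from about 300 to 775 mm from the base axis. Payload 14.6 kg.
Tool frame: the origin (TCP) lies at the very end of the fingers, on their centre line; the grasp point (between the pads) lies 19 mm behind it; z points along the fingers, y is the line along which they close (so a half turn about z gives the same grasp; the last joint's range is limited). The gripper opens to 94 mm and grips with 3 to 60 N. Pads are 16 mm wide; open, the fingers measure 119 mm over their backs; the gripper's body (75 mm by 177 mm) begins 78 mm behind the grasp point.
Start: joints at [-1.187, 0.3, 1.521, -0, 1.321, -0.067], TCP at [239.619, -495.047, 167.346] pointing down, gripper open.
Joint ranges: [-3.03, 3.03], [-0.79, 2.21], [0.23, 2.52], [-1.04, 4.18], [0, 3.07], [-2.55, 2.55]. Speed limits (rad/s): [2.22, 2.22, 2.57, 3.14, 3.14, 3.14].

### API

Orientations are given as [roll, pitch, yaw] about the fixed x, y, z axes, in that order (R = Rz(yaw) Ry(pitch) Rx(roll)).
In Python, from cell import manip gives the robot as it stands.
- The arm moves only by the tool servo_tool, never from a script. Its argument "motion" is a list that holds one entry, the list of rows, each a list of 7 numbers: the shift along the world's x, y, z as a fraction of full scale, then the turn, a rotation vector about the world's x, y, z as a fraction of full scale, then the closure, from 0 (fully open) to 1 (shut). In form: [[[x, y, z, rx, ry, rz, gripper], ...]]. A call has 1 to 10 rows; each row is the pose to reach, as a shift and turn from the pose commanded when the call began, turning the shorter way round; what a row does not reach only later rows make up. Full scale, the value 1, is 0.5 m for a shift and pi rad for a turn. A row lasts 1/10 s, in which the tool goes at most 50 mm and 8.59 degrees, less where a joint would pass 70% of its speed; a pose out of reach is approached as far as the arm can. A call with a number of a shift or a turn outside -1 to 1 is refused whole. A call with a gripper value outside its range is refused whole. The fingers move at their own pace and stop on an object; "newtons" is the grip in N (left out, the last holds). Time passes only in rows, so rows that repeat a pose let the fingers close. It gives the time, the measured TCP pose, the force, the opening and the grip force at its end, in the units of the state.
- manip.read_state(): the state, without advancing time (a new reading comes with each control period).
- manip.camera(name): name is "side" or "top" or "wrist"; returns a dict with "frame" (384x512x3 uint8, red, green, blue), "range_z" (384x512 float32, mm along the optical axis (not along the pixel's ray), 0 where there is no reading), "vfov" (degrees; the focal length in pixels is half the picture's height over the tangent of half this angle, whatever the lens; pixels are square), "cx", "cy" (the principal point, pixels), "cam_to_world" (4x4, takes a point from camera to world coordinates). Camera axes: x right, y down, z forward; pixel columns grow to the right and rows downward; lengths in mm; the calibration is good to about 2 mm. The wrist camera is an equidistant fisheye: a pixel r from the principal point sees the ray r / f radians off the axis. A picture is of the moment at which its call begins.
- manip.sign_off(): hands the job in; it is judged then, once.
The state is a dict: "clock": time; "joints": joint angles; "qd": joint speeds; "effort": joint torques, N m; "eef_pos": TCP position; "eef_rot": TCP orientation; "wrist_force": force on the tool from outside, world axes, zero at the start; "moment": the same for the moment, N m; "finger_gap": finger opening in mm; "finger_force": force on a finger pad.
Only numpy, scipy, OpenCV 4.12 (cv2) and the standard library are available. Lean on these libraries where they do the work, as an engineer would, in place of code of your own. Each camera call takes 0.05 s, during which the arm holds its last target. There are 200 camera calls.

### The job

Take the square steel post with the V-shaped spout rest out of its parking socket and fit it into the sleeve of the stand, its sprung button on the same side as the holes. Slide it gently down until the button has popped fully out through the upper hole, do not force it against the button once it is caught, and let go, leaving the post standing there and the other things undisturbed.

Things in the scene. Friction and masses are not known exactly. Their poses are not given: they have to be found in the camera images.
- tube: loose post: square steel tube 24 x 24 mm, 165 mm long, about 0.15 kg, with a black V-shaped rest on top (prongs spread along x, up to 180 mm). Origin: centre of its underside; z runs up it; the button is on its +x face, centred 42 mm above the underside. Grip the plain y faces. It starts upright in the parking socket, its underside 6 mm above the table.
- grip (a point): point on the tube's axis 150 mm above its underside, the height to grip it, fingers on the y faces
- button (a joint): sprung steel button of 10 mm diameter in the tube's +x face: 0 = fully out (stands 9 mm proud), about 0.004 to 0.008 = pressed in by the sleeve wall (m). The spring pushes it out with about 4 N when out, 7 N when pressed in. Once it is caught in a hole the tube is rigidly stopped: a push of 5 to 10 N is enough to feel it.
- stand: fixed stand: foot plate 150 x 120 x 10 mm carrying an upright, square steel sleeve, 27 x 27 mm inside, on its z axis, open at the top. Origin: centre of the foot's underside, on the table; z up. The holes are on its +x side. The tube's axes and the stand's agree when it is fitted right.
- mouth (a point): centre of the sleeve's mouth, on the stand's z axis, 146 mm above the table, axes as the stand's. The mouth flares out about 5 mm on three sides; on the +x side a long ramp, 11 mm out at the top and reaching down to 122 mm above the table, presses the button in as the tube goes down (a push of about 4 N; the sliding drag after it is 2 to 4 N, more than the tube's weight).
- park: fixed grey plastic parking socket: base 100 x 90 x 6 mm with a square pocket 27 mm wide and 26 mm deep (rim 32 mm above the table). Origin: centre of its underside. The tube stands in it with the same axes.
- jug: white plastic mug-shaped jug, 90 mm wide, 130 mm tall, standing off to the left; origin at the centre of its underside. Leave alone.
- bottle: closed white bottle, 60 mm wide, 150 mm tall, standing off to the right; origin at the centre of its underside. Leave alone.
- spanner: spanner lying on the table beyond the work; origin near the middle of its underside. Leave alone.
- holes (a point): on the stand's +x face, 78 mm above the table: the middle of the range in which the upper hole lies. An aluminium plate there has two holes 15 mm wide, 13 mm high, the upper 32 mm above the lower; it is clamped by hand, so the upper hole's centre is 65 to 91 mm above the table, not measured. A button that has popped into a hole locks the tube both ways, with about 3 mm of play in all.
Not all that is in view belongs to the job. Of the things that look like the tube, the largest one is meant. There is more than one size of the park; the job needs the smallest.

How it is judged (in metres and radians):
On the way, in this order (a step that is already met when the one before it is completed fails the run):
1. the tube is lifted clear of its parking socket (z of tube in the frame of park above 0.05 m), for 0.1 s.
2. the tube is in the sleeve with its button pressed in by the wall (value of joint button above 0.0035 m and horizontal distance between tube and stand below 0.006 m and z of tube in the frame of stand below 0.08 m), for 0.1 s.
At the end, for the whole second after the job is handed in: the tube stands upright (within 0.08 rad) in the stand's sleeve, within 6 mm of its axis, its underside 20 to 54 mm above the table, the button out through the upper hole (pressed in by less than 2 mm), released and at rest (value of joint button below 0.002 m and z of tube in the frame of stand between 0.02 and 0.054 m and horizontal distance between tube and stand below 0.006 m and angle between tube's own z axis and vertical below 0.08 rad and z of grip in the frame of stand above 0.165 m and linear speed of tube below 0.02 m/s); the robot touches nothing.
It fails at once if the tube is forced against the stand with more than 28 N (contact force between tube and stand above 28 N).
It fails at once if a bystander is moved more than 30 mm (distance of any of jug, bottle, spanner from where it was at the start of the episode above 0.03 m).
It also fails if it takes over 64 s, if anything falls off the work surface, if the arm or the gripper's body presses on something with over 40 N, if the wrist force passes 120 N, or if a joint passes its speed limit or range.

## Working session

There is one attempt and no reset: what is moved stays moved. The work goes in short steps, Python scripts to look and compute and a tool call to move; the robot and the scene stay as the last step left them, time stands still between calls to the robot, and variables do not carry over. Pictures are saved under pics/ and viewed, at most 10 in all, crops included, and the job is handed in when it is done.

Besides the shell and the picture viewer there is one more tool, called after "Emit:" by a JSON object that holds its "fn" and its "kwargs". servo_tool: Moves the arm, as the interface text tells. Its arguments: {"type":"object","properties":{"motion":{"type":"array"},"newtons":{"type":"number"}},"required":["motion"]}

```bash
mkdir -p pics; cat > h.py <<'E'
import numpy as np,cv2
from cell import manip
def cam(n):
    c=manip.camera(n); h=c["frame"].shape[0]; c["f"]=h/2/np.tan(np.radians(c["vfov"])/2); return c
def cloud(c):
    z=c["range_z"].astype(float);v,u=np.indices(z.shape)
    p=np.stack([(u-c["cx"])/c["f"]*z,(v-c["cy"])/c["f"]*z,z,np.ones_like(z)],-1)
    w=(p@np.array(c["cam_to_world"]).T)[...,:3]; w[z==0]=np.nan; return w
def save(n,im): cv2.imwrite(f"pics/{n}.png",im[...,::-1])
E
python3 - <<'E'
from h import *
a=cam("top");b=cam("side")
np.savez("v.npz",ta=a["frame"],tw=cloud(a),sa=b["frame"],sw=cloud(b))
save("a",a["frame"]);save("b",b["frame"])
for c in(a,b):print(np.round(c["cam_to_world"],3),c["f"],c["cx"],c["cy"])
print(manip.read_state())
E
```

```text
[[-1.500000e-02 -9.900000e-01  1.420000e-01  3.556380e+02]
 [-1.000000e+00  1.600000e-02  3.000000e-03 -4.048500e+01]
 [-5.000000e-03 -1.420000e-01 -9.900000e-01  1.592889e+03]
 [ 0.000000e+00  0.000000e+00  0.000000e+00  1.000000e+00]] 394.0941471756533 258.4269674702663 191.29642063381033
[[ 9.780000e-01 -1.260000e-01  1.650000e-01  2.956180e+02]
 [-2.070000e-01 -5.590000e-01  8.030000e-01 -1.328159e+03]
 [-9.000000e-03 -8.200000e-01 -5.730000e-01  1.049405e+03]
 [ 0.000000e+00  0.000000e+00  0.000000e+00  1.000000e+00]] 468.6659784153076 254.43996769676514 191.7787013526862
{'clock': 0.1, 'joints': array([-1.18664071e+00,  3.00417159e-01,  1.52153511e+00, -1.21137030e-05,
        1.32072848e+00, -6.65794910e-02]), 'qd': array([-0.00093506, -0.00200114, -0.00178521, -0.00144294,  0.00069605,
       -0.00086332]), 'effort': array([ 1.78939597e-03, -5.32644510e+01, -3.53283763e+01,  7.09600816e-02,
        2.34990427e-02, -2.72290589e-05]), 'eef_pos': array([ 239.489507  , -494.79629757,  166.83539354]), 'eef_rot': array([-3.14050619e+00, -6.06836805e-05,  4.50738079e-01]), 'wrist_force': array([ 0.57091622,  0.05132309, -0.20290326]), 'moment': array([-0.01200113, -0.00707813,  0.00645301]), 'finger_force': 0.0, 'finger_gap': 94.0767528962818}
```

View pics/a.png

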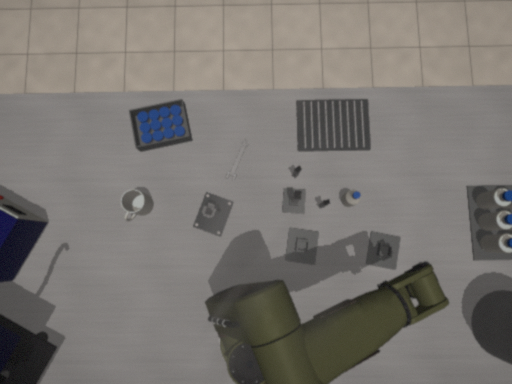

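View pics/b.png

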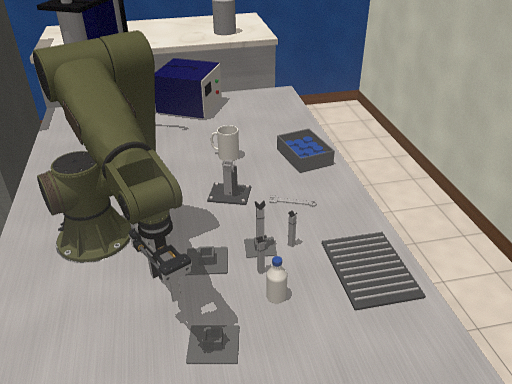

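The top view shows the stand at about (213,213), with the post in its socket at (293,198). Smaller look-alikes are at (295,170) and (323,202), and there are empty larger sockets at (303,245) and (383,250). The side view agrees, with the stand at (230,185) and the post at (260,230).

```bash
python3 - <<'E'
from h import *
d=np.load("v.npz");w=d["tw"];s=d["sw"]
for n,a,(x0,x1,y0,y1) in(("c",d["ta"],(185,345,150,270)),("d",d["sa"],(195,315,120,285))):
    im=cv2.resize(a[y0:y1,x0:x1],None,fx=5 if n=="c" else 3.6,fy=5 if n=="c" else 3.6,interpolation=cv2.INTER_CUBIC)
    im=np.clip(im*1.6,0,255).astype(np.uint8)
    save(n,im[:600,:800])
# foot/base plates by height band in rows
def desc(n,W,m):
    k,l,st,c=cv2.connectedComponentsWithStats(m.astype(np.uint8))
    for i in range(1,k):
        if st[i,4]<6: continue
        p=W[l==i]; r=cv2.minAreaRect((p[:,:2]).astype(np.float32))
        print(n,np.round(c[i]),st[i,4],"mean",np.round(p.mean(0)),"zmax",round(p[:,2].max()),"rect",np.round(r[0]),np.round(r[1]),round(r[2],1))
roi=np.zeros(w.shape[:2],bool);roi[150:270,185:410]=1
desc("plate",w,roi&(w[...,2]>4)&(w[...,2]<16))
desc("high",w,roi&(w[...,2]>40)&(w[...,2]<260))
roi=np.zeros(w.shape[:2],bool);roi[170:300,195:315]=1
desc("side",s,roi&(s[...,2]>70)&(s[...,2]<260))
E
```

```text
plate [234. 166.] 148 mean [690.  63.   8.] zmax 15 rect [692.  59.] [ 61. 143.] 51.8
plate [301. 151.] 18 mean [ 750. -216.    9.] zmax 14 rect [ 750. -214.] [ 6. 41.] 4.4
plate [325. 151.] 35 mean [ 746. -315.    8.] zmax 14 rect [ 739. -311.] [26. 70.] 0.4
plate [343. 150.] 14 mean [ 749. -388.    7.] zmax 11 rect [ 747. -384.] [37.  9.] 82.8
plate [353. 151.] 12 mean [ 747. -427.    6.] zmax 9 rect [ 746. -426.] [29.  9.] 89.4
plate [360. 152.] 8 mean [ 743. -458.    7.] zmax 9 rect [ 741. -458.] [16.  9.] 5.1
plate [388. 154.] 8 mean [ 729. -572.    6.] zmax 9 rect [ 729. -572.] [13. 14.] 59.2
plate [359. 157.] 7 mean [ 720. -451.    7.] zmax 9 rect [ 720. -450.] [ 4. 21.] 10.4
plate [222. 164.] 8 mean [702. 111.   5.] zmax 10 rect [704. 109.] [12. 17.] 13.1
plate [282. 166.] 8 mean [ 689. -136.    6.] zmax 12 rect [ 689. -137.] [ 9. 22.] 77.5
plate [274. 169.] 6 mean [ 675. -102.    7.] zmax 8 rect [ 675. -101.] [18.  6.] 44.3
plate [250. 172.] 8 mean [665.  -4.   5.] zmax 9 rect [665.  -5.] [11. 21.] 75.2
plate [268. 171.] 10 mean [669. -75.   5.] zmax 7 rect [670. -75.] [26. 
[... 6844 characters left out ...]

high [308. 243.] 6 mean [ 373. -228.   44.] zmax 48 rect [ 374. -228.] [ 5. 12.] 86.1
high [386. 250.] 73 mean [ 339. -527.   44.] zmax 52 rect [ 340. -527.] [52. 49.] 77.5
high [302. 250.] 37 mean [ 346. -204.   44.] zmax 51 rect [ 349. -202.] [47. 23.] 89.1
side [229. 176.] 163 mean [500. 132.  96.] zmax 123 rect [501. 144.] [57. 46.] 69.7
side [260. 217.] 264 mean [ 545. -187.  136.] zmax 187 rect [ 547. -183.] [32. 31.] 79.1
side [292. 221.] 139 mean [ 651. -192.  107.] zmax 140 rect [ 652. -189.] [23. 24.] 41.3
side [260. 247.] 153 mean [ 524. -294.  108.] zmax 138 rect [ 524. -291.] [20. 25.] 14.2
side [276. 273.] 464 mean [ 543. -413.  108.] zmax 155 rect [ 546. -409.] [47. 56.] 88.1
```

View pics/c.png

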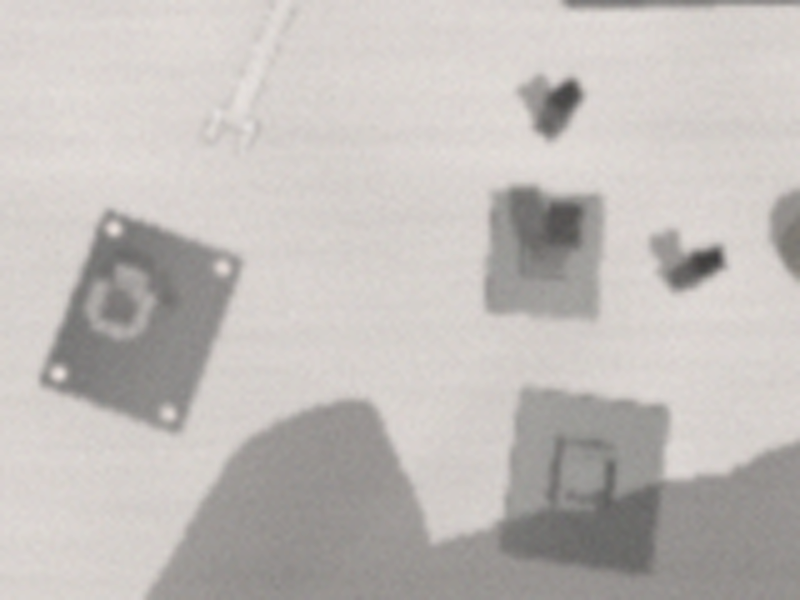

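View pics/d.png

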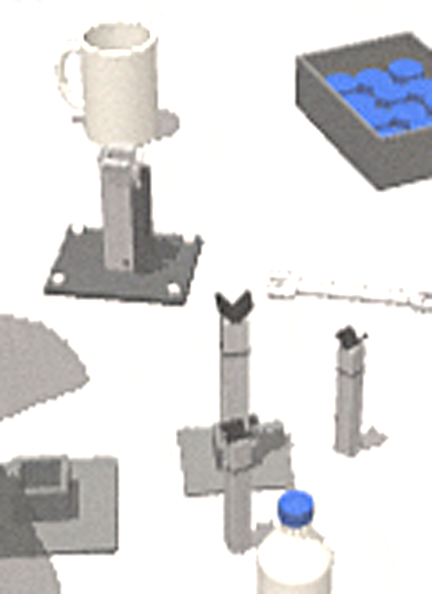

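The crops show the stand sleeve at (120,300) in c, with the ramp bulging up the image (world +x, yaw about -21°). The post in its socket has a yaw of about -4°, or that plus a half turn. Its button side isn't visible yet, so I'll look with the wrist camera.

Emit:
{"fn": "servo_tool", "kwargs": {"motion": [[[0.38, 0.63, 0.2, 0, 0, -0.166, 0], [0.38, 0.63, 0.2, 0, 0, -0.166, 0], [0.38, 0.63, 0.2, 0, 0, -0.166, 0], [0.38, 0.63, 0.2, 0, 0, -0.166, 0], [0.38, 0.63, 0.2, 0, 0, -0.166, 0], [0.38, 0.63, 0.2, 0, 0, -0.166, 0], [0.38, 0.63, 0.2, 0, 0, -0.166, 0], [0.38, 0.63, 0.2, 0, 0, -0.166, 0], [0.38, 0.63, 0.2, 0, 0, -0.166, 0], [0.38, 0.63, 0.2, 0, 0, -0.166, 0]]], "newtons": 20}}

```text
clock: 1.1
eef_pos: [429.7, -179.7, 267.1]
eef_rot: [3.142, 0.0, -0.069]
wrist_force: [-0.6, 0.2, -0.5]
finger_gap: 94.0
finger_force: 0.0
```

```bash
python3 - <<'E'
from h import *
c=cam("wrist");s=manip.read_state()
print(s["clock"],s["joints"],s["eef_pos"],s["eef_rot"],np.round(c["cam_to_world"],3),c["vfov"],c["f"],c["cx"],c["cy"])
im=cv2.resize(c["frame"],(800,600),interpolation=cv2.INTER_CUBIC)
save("e",np.clip(im*1.3,0,255).astype(np.uint8))
E
```

```text
1.15 [-4.76130471e-01  4.81809150e-02  1.58632847e+00 -1.66306935e-04
  1.50787228e+00  1.16507714e+00] [ 429.29888284 -180.26784991  266.86350669] [-3.14143374e+00  7.90458880e-04 -7.04006949e-02] [[-6.80000e-02 -9.63000e-01 -2.61000e-01  5.07118e+02]
 [-9.98000e-01  6.60000e-02  1.80000e-02 -1.85627e+02]
 [-1.00000e-03  2.62000e-01 -9.65000e-01  4.83844e+02]
 [ 0.00000e+00  0.00000e+00  0.00000e+00  1.00000e+00]] 65.70646984690485 297.3186396354542 254.92277065786868 188.73234476054154
```

View pics/e.png

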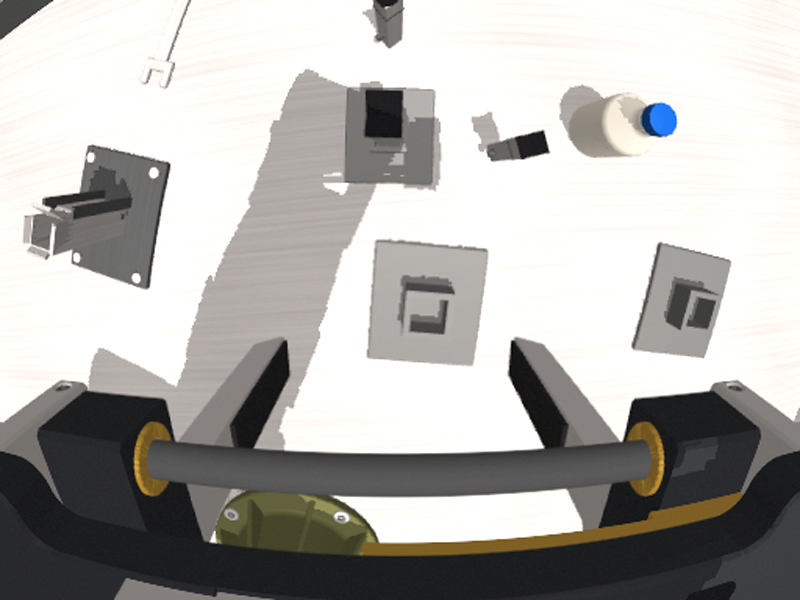

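The wrist view shows the stand at left with its dark plate or ramp on the far (+x) side. The post is at (385,115), seen almost from above. I'll back off and lower the camera to see its -x face.

Emit:
{"fn": "servo_tool", "kwargs": {"motion": [[[-0.24, 0, -0.3, 0, 0, 0, 0], [-0.24, 0, -0.3, 0, 0, 0, 0], [-0.24, 0, -0.3, 0, 0, 0, 0], [-0.24, 0, -0.3, 0, 0, 0, 0], [-0.24, 0, -0.3, 0, 0, 0, 0], [-0.24, 0, -0.3, 0, 0, 0, 0]]]}}

```text
clock: 1.75
eef_pos: [309.2, -180.9, 117.5]
eef_rot: [-3.142, 0.0, -0.073]
wrist_force: [-0.2, -0.2, 1.4]
finger_gap: 93.9
finger_force: 0.0
```

```bash
python3 - <<'E'
from h import *
c=cam("wrist");s=manip.read_state()
print(s["clock"],s["eef_pos"],np.round(c["cam_to_world"],3))
f=c["frame"];np.savez("w.npz",**{k:c[k] for k in("frame","range_z","cam_to_world","f","cx","cy")})
im=cv2.resize(f[0:150,150:350],(800,600),interpolation=cv2.INTER_CUBIC)
save("g",im)
E
```

```text
1.8 [ 310.08687159 -181.03497273  118.16911938] [[-7.30000e-02 -9.63000e-01 -2.61000e-01  3.86566e+02]
 [-9.97000e-01  7.00000e-02  2.00000e-02 -1.87156e+02]
 [-1.00000e-03  2.61000e-01 -9.65000e-01  3.34310e+02]
 [ 0.00000e+00  0.00000e+00  0.00000e+00  1.00000e+00]]
```

View pics/g.png

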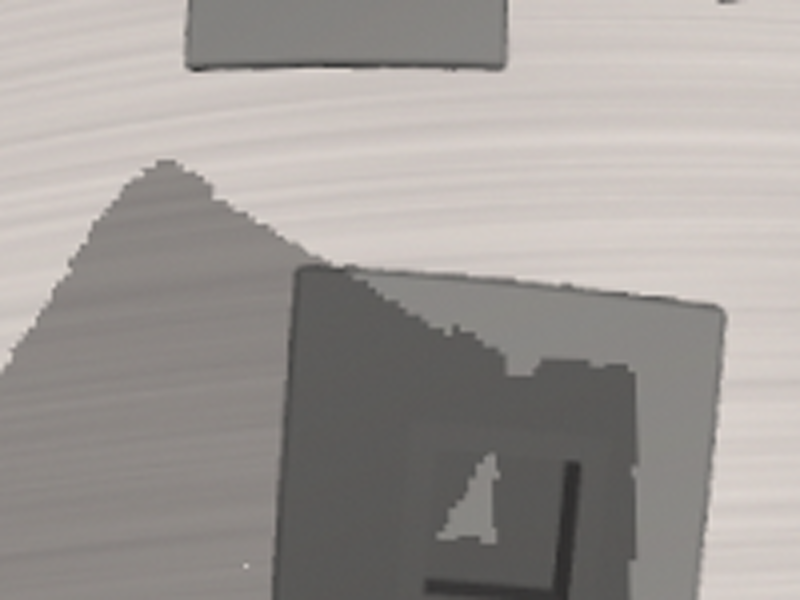

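That was too near: the post is off the top of the view. I'll tilt the tool so the camera looks forward.

Emit:
{"fn": "servo_tool", "kwargs": {"motion": [[[0.06, 0, 0.06, 0, -0.2, 0, 0], [0.06, 0, 0.06, 0, -0.2, 0, 0], [0.06, 0, 0.06, 0, -0.2, 0, 0], [0.06, 0, 0.06, 0, -0.2, 0, 0], [0.06, 0, 0.06, 0, -0.2, 0, 0], [0.06, 0, 0.06, 0, -0.2, 0, 0], [0.06, 0, 0.06, 0, -0.2, 0, 0]]]}}

```text
clock: 2.5
eef_pos: [340.0, -181.0, 148.4]
eef_rot: [-3.092, -0.626, -0.087]
wrist_force: [0.6, -0.2, -0.3]
finger_gap: 94.3
finger_force: 0.0
```

```bash
cat >> h.py <<'E'
def wcloud(c):
    z=c["range_z"].astype(float);v,u=np.indices(z.shape)
    x=u-c["cx"];y=v-c["cy"];r=np.hypot(x,y)+1e-9;t=np.tan(r/c["f"])*z/r
    p=np.stack([x*t,y*t,z,np.ones_like(z)],-1)
    w=(p@np.array(c["cam_to_world"]).T)[...,:3]; w[z==0]=np.nan; return w
def wcam():
    c=manip.camera("wrist");c["f"]=192/np.tan(np.radians(c["vfov"])/2);return c
E
python3 - <<'E'
from h import *
c=wcam();s=manip.read_state()
print(s["clock"],s["eef_pos"],s["eef_rot"],c["cam_to_world"][:3,3])
W=wcloud(c);f=c["frame"];np.savez("w.npz",f=f,W=W)
for z0,z1 in((60,150),(150,165),(40,58),(26,35)):
    m=(abs(W[...,0]-544)<60)&(abs(W[...,1]+180)<60)&(W[...,2]>z0)&(W[...,2]<z1)
    p=W[m]
    v,u=np.nonzero(m)
    print(z0,m.sum(),np.round(np.percentile(p,[2,50,98],0),1).tolist() if len(p) else 0,u.min() if len(u) else 0,u.max() if len(u) else 0,v.min() if len(u) else 0,v.max() if len(u) else 0)
im=cv2.resize(f[0:180,150:390],(800,600),interpolation=cv2.INTER_CUBIC)
save("k",np.clip(im*1.3,0,255).astype(np.uint8))
E
```

```text
2.55 [ 340.20770383 -180.67698625  148.29986142] [-3.09171554 -0.62592803 -0.08598651] [ 275.25432449 -186.75895593  368.40030304]
60 1064 [[532.6, -190.5, 61.8], [534.4, -178.1, 112.4], [550.5, -165.9, 148.3]] 231 255 28 89
150 247 [[532.6, -190.7, 150.5], [534.5, -178.3, 157.8], [547.3, -166.0, 164.7]] 229 252 18 39
40 152 [[532.8, -189.3, 40.2], [534.6, -177.9, 50.1], [541.4, -166.0, 57.7]] 238 255 84 99
26 285 [[526.8, -196.0, 26.6], [534.2, -180.4, 31.4], [561.1, -159.7, 34.4]] 234 260 87 108
```

View pics/k.png

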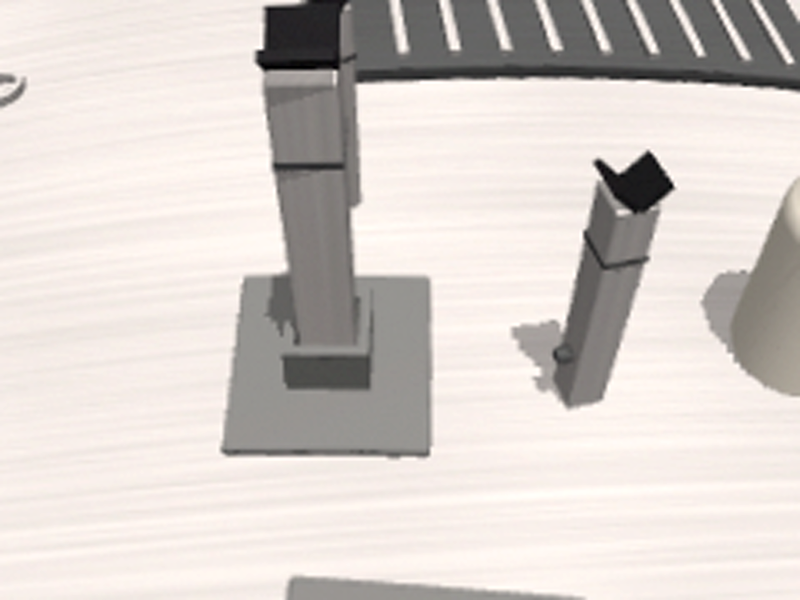

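The image shows no button on the -x face of the post at (310,250), so the button is on +x as needed. I'll fit the face for axis and yaw, and bring the tool upright over the post.

```bash
python3 - <<'E'
from h import *
d=np.load("w.npz");W=d["W"]
m=(abs(W[...,0]-536)<8)&(abs(W[...,1]+178)<11)&(W[...,2]>60)&(W[...,2]<140)
p=W[m]
for _ in range(3):
    A=np.c_[p[:,1]+178,p[:,2]-100,np.ones(len(p))];k=np.linalg.lstsq(A,p[:,0],rcond=None)[0];r=p[:,0]-A@k;p=p[abs(r)<2.5]
yaw=-np.degrees(np.arctan(k[0]));print(k,len(p),"yaw",yaw)
# base plate of park, long left/right edges
m=(abs(W[...,0]-545)<70)&(abs(W[...,1]+180)<65)&(W[...,2]>2.5)&(W[...,2]<60)
q=W[m];m2=(q[:,2]<60)
print(cv2.minAreaRect(q[:,:2].astype(np.float32)))
E
```

```text
[ 9.12647902e-02 -2.75088287e-03  5.34341381e+02] 793 yaw -5.214641275023579
((544.9674682617188, -178.12721252441406), (90.56993865966797, 99.29889678955078), 83.97830200195312)
```

Emit:
{"fn": "servo_tool", "kwargs": {"motion": [[[0, 0, 0.2, 0, 0.2, 0, 0], [0, 0, 0.2, 0, 0.2, 0, 0], [0, 0, 0.2, 0, 0.2, 0, 0], [0, 0, 0.2, 0, 0.2, 0, 0], [0.2, 0, 0.2, 0, 0.2, 0, 0], [0.26, 0, 0.2, 0, 0.2, 0, 0], [0.26, 0, 0.2, 0, 0.2, 0, 0], [0.26, 0, 0.2, 0, 0.2, 0, 0], [0.26, 0, 0.2, 0, 0.2, 0, 0]]]}}

```text
clock: 3.45
eef_pos: [470.5, -179.5, 246.9]
eef_rot: [3.141, 0.001, -0.069]
wrist_force: [0.1, -0.3, -0.0]
finger_gap: 94.0
finger_force: 0.0
```

```bash
python3 - <<'E'
from h import *
c=wcam();s=manip.read_state();print(s["clock"],s["eef_pos"],s["eef_rot"])
W=wcloud(c);f=c["frame"];np.savez("w2.npz",f=f,W=W)
def rect(m,n):
    p=W[m]
    if len(p)>10:print(n,len(p),np.round(np.percentile(p,[1,50,99],0),1).tolist(),cv2.minAreaRect(p[:,:2].astype(np.float32)))
n=(abs(W[...,0]-545)<45)&(abs(W[...,1]+180)<40)
rect(n&(W[...,2]>165),"V");rect(n&(W[...,2]>28)&(W[...,2]<36),"rim");rect((abs(W[...,0]-545)<65)&(abs(W[...,1]+180)<65)&(W[...,2]>3.5)&(W[...,2]<10),"base")
n=(abs(W[...,0]-497)<60)&(abs(W[...,1]-147)<60)
rect(n&(W[...,2]>138)&(W[...,2]<160),"mouth")
save("m",cv2.resize(np.clip(f*1.3,0,255).astype(np.uint8),(800,600)))
E
```

```text
3.5 [ 469.79685169 -179.71196588  247.39556049] [ 3.14066478e+00  5.37696240e-04 -7.00408662e-02]
V 2842 [[500.0, -189.8, 171.8], [501.7, -166.8, 396.2], [561.0, -140.5, 400.1]] ((531.287353515625, -166.75473022460938), (62.574066162109375, 53.467247009277344), 0.0009942756732925773)
rim 67 [[528.3, -198.0, 30.1], [544.2, -194.5, 31.6], [563.0, -191.5, 33.7]] ((545.6531372070312, -194.37203979492188), (3.7045059204101562, 35.10547637939453), 83.33953094482422)
base 2822 [[495.7, -224.1, 3.7], [547.0, -181.2, 5.4], [596.6, -132.5, 7.5]] ((545.9447631835938, -178.2337646484375), (90.4229736328125, 99.76995086669922), 84.23548126220703)
mouth 357 [[473.6, 125.0, 138.2], [494.1, 153.1, 144.0], [524.8, 170.6, 147.9]] ((498.9810485839844, 146.96194458007812), (44.34477996826172, 50.89532470703125), 69.29804992675781)
```

View pics/m.png

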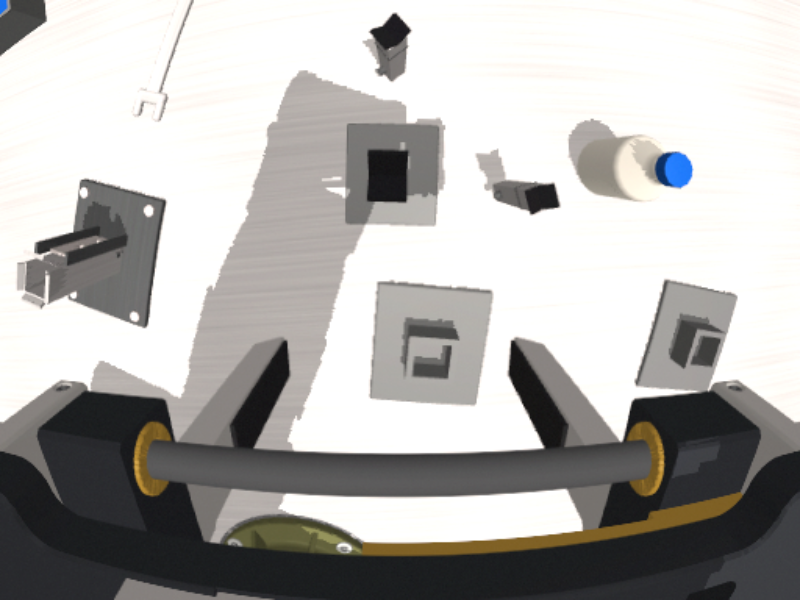

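The base centre and the face fit agree: post axis at (546,-178.3), yaw -5.5°. The mouth sits near (498,147). I'll grasp now.

Emit:
{"fn": "servo_tool", "kwargs": {"motion": [[[0.153, 0.0035, 0, 0, 0, -0.0086, 0], [0.153, 0.0035, 0, 0, 0, -0.0086, 0], [0.153, 0.0035, -0.06, 0, 0, -0.0086, 0], [0.153, 0.0035, -0.12, 0, 0, -0.0086, 0], [0.153, 0.0035, -0.18, 0, 0, -0.0086, 0], [0.153, 0.0035, -0.22, 0, 0, -0.0086, 0], [0.153, 0.0035, -0.22, 0, 0, -0.0086, 0], [0.153, 0.0035, -0.22, 0, 0, -0.0086, 1], [0.153, 0.0035, -0.22, 0, 0, -0.0086, 1], [0.153, 0.0035, -0.22, 0, 0, -0.0086, 1]]], "newtons": 25}}

```text
clock: 4.5
eef_pos: [546.6, -178.6, 138.8]
eef_rot: [3.141, -0.002, -0.098]
wrist_force: [-0.6, 0.5, 0.2]
finger_gap: 73.4
finger_force: 0.0
```

Emit:
{"fn": "servo_tool", "kwargs": {"motion": [[[0, 0, 0, 0, 0, 0, 1], [0, 0, 0, 0, 0, 0, 1], [0, 0, 0, 0, 0, 0, 1], [0, 0, 0, 0, 0, 0, 1], [0, 0, 0, 0, 0, 0, 1], [0, 0, 0, 0, 0, 0, 1]]]}}

```text
clock: 5.1
eef_pos: [546.1, -178.3, 137.3]
eef_rot: [-3.142, 0.0, -0.098]
wrist_force: [0.3, 0.6, 0.1]
finger_gap: 25.8
finger_force: 0.0
```

Emit:
{"fn": "servo_tool", "kwargs": {"motion": [[[0, 0, 0, 0, 0, 0, 1], [0, 0, 0, 0, 0, 0, 1], [0, 0, 0.02, 0, 0, 0, 1], [0, 0, 0.05, 0, 0, 0, 1], [0, 0, 0.1, 0, 0, 0, 1], [0, 0, 0.16, 0, 0, 0, 1], [0, 0, 0.22, 0, 0, 0, 1], [0, 0, 0.28, 0, 0, 0, 1], [0, 0, 0.36, 0, 0, 0, 1], [0, 0, 0.36, 0, 0, 0, 1]]], "newtons": 40}}

```text
clock: 6.1
eef_pos: [547.0, -178.7, 323.4]
eef_rot: [3.139, -0.008, -0.098]
wrist_force: [-0.4, -0.3, -1.4]
finger_gap: 21.9
finger_force: 40.0
```

```bash
python3 - <<'E'
from h import *
s=manip.read_state();print(s["clock"],s["eef_pos"],s["wrist_force"],s["finger_gap"],s["finger_force"],s["moment"])
c=wcam();W=wcloud(c)
d=cam("side");S=cloud(d)
n=(abs(W[...,0]-498)<60)&(abs(W[...,1]-147)<60)&(W[...,2]>138)&(W[...,2]<160)
p=W[n];print(len(p),cv2.minAreaRect(p[:,:2].astype(np.float32)) if len(p) else 0)
m=(abs(S[...,0]-546)<40)&(abs(S[...,1]+180)<40)&(S[...,2]>150)&(S[...,2]<290);q=S[m];print(len(q),np.round(np.percentile(q,[1,50,99],0),1))
b=d["frame"][100:260,200:320];b=cv2.resize(b,None,fx=3,fy=3,interpolation=cv2.INTER_CUBIC)
a=cv2.resize(c["frame"],None,fx=.85,fy=.85)[:326]
o=np.zeros((480,800,3),np.uint8);o[:,:360]=b;o[:326,360:795]=a[:,:435]
save("n",np.clip(o*1.3,0,255).astype(np.uint8))
E
```

```text
6.1 [ 547.02632452 -178.65933445  323.4375159 ] [-0.40446938 -0.31540814 -1.43611075] 21.89096435430661 39.999724477529526 [ 0.02521239 -0.01132517 -0.01839208]
266 ((500.0912780761719, 147.0723419189453), (44.4402961730957, 50.694313049316406), 66.21148681640625)
244 [[ 536.1 -196.5  191.5]
 [ 546.3 -190.6  240.1]
 [ 566.7 -168.9  288.7]]
```

View pics/n.png

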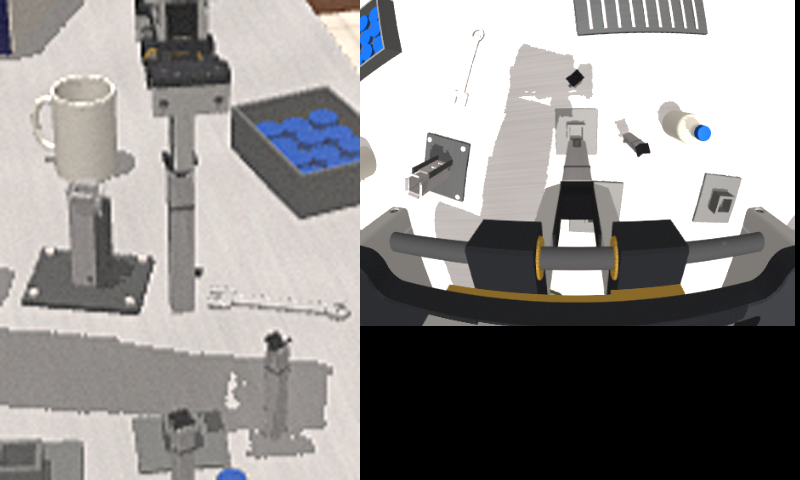

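The post is held upright and clear, with its button on the right (+x) side at (198,271) in the left panel. I'll move so the camera is over the sleeve and measure the mouth.

Emit:
{"fn": "servo_tool", "kwargs": {"motion": [[[-0.03, 0.09, 0, 0, 0, -0.02, 1], [-0.06, 0.18, 0, 0, 0, -0.04, 1], [-0.09, 0.27, 0, 0, 0, -0.06, 1], [-0.12, 0.36, 0, 0, 0, -0.089, 1], [-0.15, 0.45, 0, 0, 0, -0.089, 1], [-0.18, 0.54, 0, 0, 0, -0.089, 1], [-0.21, 0.63, 0, 0, 0, -0.089, 1], [-0.244, 0.716, 0, 0, 0, -0.089, 1], [-0.244, 0.716, 0, 0, 0, -0.089, 1], [-0.244, 0.716, 0, 0, 0, -0.089, 1]]]}}

```text
clock: 7.2
eef_pos: [423.5, 180.1, 316.4]
eef_rot: [3.14, 0.001, -0.375]
wrist_force: [1.1, -0.2, -1.8]
finger_gap: 22.2
finger_force: 40.0
```

```bash
python3 - <<'E'
from h import *
s=manip.read_state();print(s["clock"],s["eef_pos"],s["eef_rot"],s["wrist_force"])
c=wcam();W=wcloud(c);f=c["frame"];np.savez("w3.npz",f=f,W=W)
n=(abs(W[...,0]-498)<60)&(abs(W[...,1]-147)<60)
for a,b in((139,152),(130,138),(6,15)):
    N=(abs(W[...,0]-498)<120)&(abs(W[...,1]-147)<120) if b==15 else n
    k=N&(W[...,2]>a)&(W[...,2]<b)
    k=cv2.morphologyEx(k.astype(np.uint8),cv2.MORPH_OPEN,np.ones((2,2)))>0
    p=W[k];v,u=np.nonzero(k)
    print(a,len(p),cv2.minAreaRect(p[:,:2].astype(np.float32)),u.min(),u.max(),v.min(),v.max())
v,u=np.nonzero(n&(W[...,2]>139)&(W[...,2]<152));x0,x1,y0,y1=u.min()-45,u.max()+45,max(0,v.min()-25),v.max()+45
print(x0,x1,y0,y1)
o=cv2.resize(f[y0:y1,x0:x1],None,fx=4,fy=4,interpolation=cv2.INTER_CUBIC)[:600,:800];save("p",np.clip(o*1.3,0,255).astype(np.uint8))
E
```

```text
7.2 [423.51089941 180.12863225 316.35865506] [ 3.14028479e+00  1.20540437e-03 -3.75148009e-01] [ 1.05947492 -0.15446069 -1.77019866]
139 560 ((497.0610656738281, 143.02049255371094), (47.088382720947266, 73.50101470947266), 49.91865158081055) 241 275 88 126
130 30 ((512.3628540039062, 138.65963745117188), (30.392667770385742, 5.415996551513672), 78.70429229736328) 248 267 94 96
6 4665 ((494.2847595214844, 146.94390869140625), (120.16673278808594, 151.0518798828125), 69.32044982910156) 222 291 68 152
195 319 62 170
```

View pics/p.png

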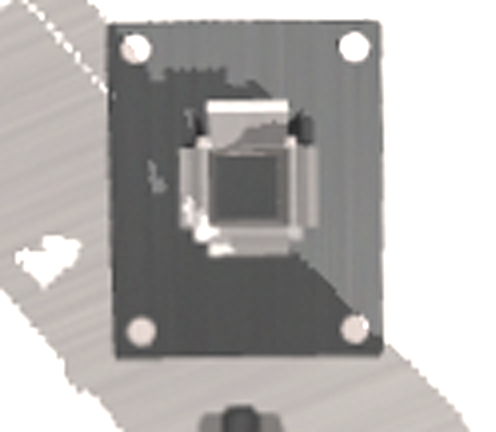

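The view confirms the ramp is on the foot's upper (+x) side. Flare edges are at x 180–318 and y 100–255 in the crop, so the mouth centre is near image pixel (256.9,108.3). I'll cast that to z=146 and compare it with the foot.

```bash
python3 - <<'E'
from h import *
c=wcam();s=manip.read_state();T=c["cam_to_world"];W=wcloud(c)
def cast(u,v,z):
    x=u-c["cx"];y=v-c["cy"];r=np.hypot(x,y);a=r/c["f"];d=T[:3,:3]@np.array([x/r*np.sin(a),y/r*np.sin(a),np.cos(a)])
    return T[:3,3]+d*(z-T[2,3])/d[2]
print(s["eef_pos"],s["eef_rot"],"mouth",cast(256.9,108.3,146),"ramp",cast(256.9,86.6,146),"-x",cast(256.9,125.4,146))
n=(abs(W[...,0]-495)<120)&(abs(W[...,1]-147)<120)&(W[...,2]>6)&(W[...,2]<15)
n=cv2.morphologyEx(n.astype(np.uint8),cv2.MORPH_OPEN,np.ones((2,2)))>0
print("foot",cv2.minAreaRect(W[n][:,:2].astype(np.float32)))
# held tube: body sides below fingers in wrist cloud
e=s["eef_pos"]
m=(abs(W[...,0]-e[0])<40)&(abs(W[...,1]-e[1])<40)&(W[...,2]>e[2]-125)&(W[...,2]<e[2]-8)
p=W[m];print(len(p));
Rz=np.array([[np.cos(.375),-np.sin(.375)],[np.sin(.375),np.cos(.375)]])
q=(p[:,:2]-e[:2])@Rz.T  # rotate by +.375 -> stand axes
for a,b in((-125,-95),(-95,-60),(-60,-8)):
    k=(p[:,2]-e[2]>a)&(p[:,2]-e[2]<b)
    if k.sum()>5:print(a,k.sum(),np.round(np.percentile(q[k],[3,50,97],0),1).tolist())
E
```

```text
[424.25059434 178.89718184 316.65348373] [ 3.14061681e+00  7.90931335e-04 -3.78083007e-01] mouth [497.22660372 147.51988143 146.        ] ramp [523.57078873 137.12046406 146.        ] -x [476.4919524  155.69804297 146.        ]
foot ((493.41094970703125, 147.44879150390625), (117.85070037841797, 151.920166015625), 69.02064514160156)
724
-125 58 [[11.4, -10.4], [12.6, 6.8], [12.9, 12.2]]
-95 253 [[11.9, -9.9], [12.6, 1.1], [21.4, 11.6]]
-60 413 [[11.6, -10.2], [12.2, 1.0], [12.6, 11.6]]
```

Emit:
{"fn": "servo_tool", "kwargs": {"motion": [[[0.07, -0.032, 0, 0, 0, 0.002, 1], [0.1448, -0.0642, 0, 0, 0, 0.002, 1], [0.1448, -0.0642, 0, 0, 0, 0.002, 1], [0.1448, -0.0642, -0.03, 0, 0, 0.002, 1], [0.1448, -0.0642, -0.06, 0, 0, 0.002, 1], [0.1448, -0.0642, -0.06, 0, 0, 0.002, 1], [0.1448, -0.0642, -0.06, 0, 0, 0.002, 1]]]}}

```text
clock: 8.0
eef_pos: [496.5, 146.9, 287.7]
eef_rot: [3.142, 0.0, -0.372]
wrist_force: [0.8, -0.1, -1.1]
finger_gap: 21.7
finger_force: 40.0
```

```bash
python3 - <<'E'
from h import *
c=wcam();s=manip.read_state();e=s["eef_pos"];print(s["clock"],e,s["eef_rot"],s["wrist_force"],s["finger_gap"])
W=wcloud(c);d=cam("side");S=cloud(d)
ya=-.371;R=np.array([[np.cos(ya),np.sin(ya)],[-np.sin(ya),np.cos(ya)]])
def st(name,C,z0,z1):
    q=(C[...,:2]-e[:2])@R.T;m=(np.hypot(*np.moveaxis(q,-1,0))<40)&(C[...,2]>z0)&(C[...,2]<z1);q=q[m]
    print(name,z0,len(q),np.round(np.percentile(q,[2,50,98],0),1).tolist() if len(q)>5 else "")
for z in((138,150),(158,185),(185,215),(215,260)): st("W",W,*z)
for z in((60,110),(110,122),(138,150),(158,185),(185,220)): st("S",S,*z)
o=cv2.resize(c["frame"][60:220,160:340],(675,600),interpolation=cv2.INTER_CUBIC);save("q",np.clip(o*1.3,0,255).astype(np.uint8))
E
```

```text
8.05 [496.71775343 147.15154969 288.14589566] [-3.14112374e+00 -7.05441634e-04 -3.71896541e-01] [-0.49787165  0.3677807  -1.64441509] 21.606489460764084
W 138 396 [[-12.4, -20.1], [6.8, 5.2], [27.8, 23.3]]
W 158 54 [[11.7, -10.7], [13.0, 6.3], [13.2, 12.3]]
W 185 194 [[11.9, -10.6], [13.0, 0.7], [21.8, 11.5]]
W 215 302 [[11.7, -10.9], [12.6, 0.5], [13.0, 11.5]]
S 60 155 [[-15.8, -25.4], [9.8, -15.4], [27.9, 22.7]]
S 110 47 [[-14.4, -23.8], [12.4, -14.6], [28.8, 22.0]]
S 138 49 [[-19.3, -21.9], [-1.3, -3.4], [28.1, 18.1]]
S 158 46 [[-9.0, -18.6], [5.5, -10.1], [14.8, 10.4]]
S 185 73 [[-8.4, -17.7], [5.9, -9.5], [22.3, 8.8]]
```

View pics/q.png

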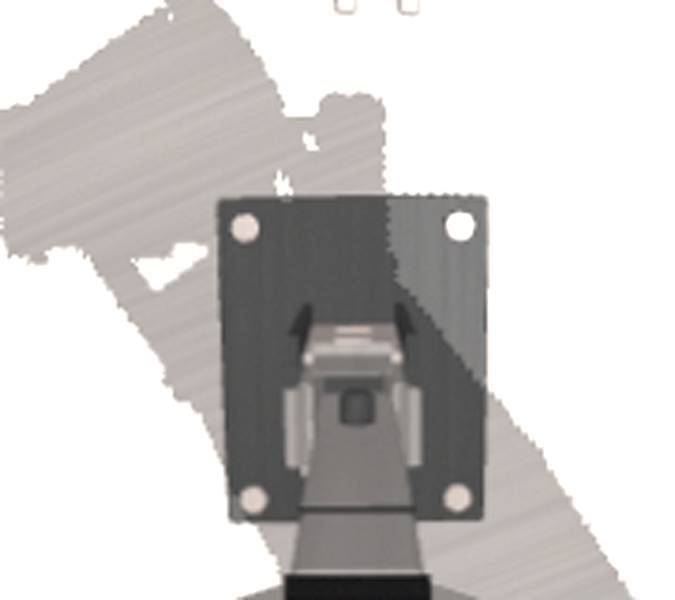

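The post is over the mouth with its button facing the ramp. The sleeve centre (x≈353.5) is about 1 mm to the +y side of the post (x≈356), so I'll nudge it and lower gently.

Emit:
{"fn": "servo_tool", "kwargs": {"motion": [[[-0.001, 0.002, 0, 0, 0, 0, 1], [-0.001, 0.002, -0.01, 0, 0, 0, 1], [-0.001, 0.002, -0.02, 0, 0, 0, 1], [-0.001, 0.002, -0.03, 0, 0, 0, 1], [-0.001, 0.002, -0.04, 0, 0, 0, 1], [-0.001, 0.002, -0.05, 0, 0, 0, 1], [-0.001, 0.002, -0.06, 0, 0, 0, 1], [-0.001, 0.002, -0.06, 0, 0, 0, 1], [-0.001, 0.002, -0.06, 0, 0, 0, 1]]]}}

```text
clock: 9.0
eef_pos: [496.0, 148.6, 257.4]
eef_rot: [3.142, -0.0, -0.371]
wrist_force: [-1.3, 0.0, -2.2]
finger_gap: 22.0
finger_force: 40.0
```

Emit:
{"fn": "servo_tool", "kwargs": {"motion": [[[0, 0, -0.01, 0, 0, 0, 1], [0, 0, -0.02, 0, 0, 0, 1], [0, 0, -0.03, 0, 0, 0, 1], [0, 0, -0.035, 0, 0, 0, 1], [0, 0, -0.035, 0, 0, 0, 1], [0, 0, -0.035, 0, 0, 0, 1]]]}}

```text
clock: 9.6
eef_pos: [496.1, 148.6, 239.9]
eef_rot: [-3.142, -0.0, -0.371]
wrist_force: [0.3, -0.4, -1.9]
finger_gap: 21.8
finger_force: 40.0
```

```bash
python3 - <<'E'
from h import *
s=manip.read_state();print(s["clock"],s["eef_pos"],s["wrist_force"],s["moment"])
E
```

```text
9.6 [496.06735279 148.58496698 239.94421783] [ 0.27071289 -0.37266488 -1.94594851] [0.10287733 0.02037007 0.00012042]
```

Emit:
{"fn": "servo_tool", "kwargs": {"motion": [[[0, 0, -0.008, 0, 0, 0, 1], [0, 0, -0.016, 0, 0, 0, 1], [0, 0, -0.024, 0, 0, 0, 1], [0, 0, -0.032, 0, 0, 0, 1], [0, 0, -0.04, 0, 0, 0, 1], [0, 0, -0.04, 0, 0, 0, 1], [0, 0, -0.04, 0, 0, 0, 1]]]}}

```text
clock: 10.3
eef_pos: [495.7, 148.6, 219.4]
eef_rot: [3.141, 0.001, -0.371]
wrist_force: [-1.6, 0.4, -2.3]
finger_gap: 21.8
finger_force: 40.0
```

Emit:
{"fn": "servo_tool", "kwargs": {"motion": [[[0, 0, -0.008, 0, 0, 0, 1], [0, 0, -0.016, 0, 0, 0, 1], [0, 0, -0.024, 0, 0, 0, 1], [0, 0, -0.028, 0, 0, 0, 1], [0, 0, -0.028, 0, 0, 0, 1], [0, 0, -0.028, 0, 0, 0, 1]]]}}

```text
clock: 10.9
eef_pos: [495.8, 148.6, 205.4]
eef_rot: [3.141, 0.001, -0.371]
wrist_force: [-1.1, 0.9, -2.6]
finger_gap: 21.8
finger_force: 40.0
```

```bash
python3 - <<'E'
from h import *
s=manip.read_state();print(s["clock"],s["eef_pos"],s["wrist_force"],s["moment"])
E
```

```text
10.9 [495.75960746 148.55059984 205.38899687] [-1.08845275  0.92897252 -2.57836003] [0.20790016 0.29358368 0.06835055]
```

Emit:
{"fn": "servo_tool", "kwargs": {"motion": [[[0, 0, -0.006, 0, 0, 0, 1], [0, 0, -0.012, 0, 0, 0, 1], [0, 0, -0.018, 0, 0, 0, 1]]], "newtons": 15}}

```text
clock: 11.2
eef_pos: [496.1, 148.6, 196.8]
eef_rot: [-3.141, -0.0, -0.371]
wrist_force: [-1.4, 0.6, 3.3]
finger_gap: 23.0
finger_force: 15.0
```

```bash
cat > chk.py <<'E'
from h import *
s=manip.read_state();e=s["eef_pos"];print(s["clock"],e,s["wrist_force"],s["moment"],s["finger_gap"])
ya=-.371;R=np.array([[np.cos(ya),np.sin(ya)],[-np.sin(ya),np.cos(ya)]])
d=cam("side");S=cloud(d);q=(S[...,:2]-[496,148.5])@R.T
m=(abs(q[...,0])<25)&(abs(q[...,1])<25)
# dark-vs-light column profile: prong top height relative to tcp
m2=m&(S[...,2]>e[2]+20)&(d["frame"].max(-1)<70);print("black z-tcp",np.round(np.percentile(S[m2][:,2]-e[2],[5,50,95]),1) if m2.sum() else 0)
c=wcam();W=wcloud(c);q=(W[...,:2]-[496,148.5])@R.T
for z0,z1 in((e[2]-110,e[2]-70),(150,e[2]-4)):
    m=(abs(q[...,0]-14)<14)&(abs(q[...,1])<11)&(W[...,2]>max(z0,148))&(W[...,2]<z1);print("face x",m.sum(),np.round(np.percentile(q[m][:,0],[10,50,90]),1) if m.sum() else "")
E
python3 chk.py
```

```text
11.2 [496.11608806 148.62264623 196.79310543] [-1.37827824  0.63962734  3.33021089] [0.26366732 0.27877259 0.05771856] 23.01887621889392
black z-tcp [ 45.1 186.3 250.4]
face x 0 
face x 335 [11.7 12.  12.2]
```

Emit:
{"fn": "servo_tool", "kwargs": {"motion": [[[0, 0, -0.004, 0, 0, 0, 1], [0, 0, -0.008, 0, 0, 0, 1], [0, 0, -0.012, 0, 0, 0, 1], [0, 0, -0.016, 0, 0, 0, 1], [0, 0, -0.02, 0, 0, 0, 1]]]}}

```text
clock: 11.8
eef_pos: [496.0, 148.6, 186.7]
eef_rot: [-3.142, 0.0, -0.371]
wrist_force: [-1.1, 0.6, 3.4]
finger_gap: 23.3
finger_force: 15.0
```

Emit:
{"fn": "servo_tool", "kwargs": {"motion": [[[0, 0, -0.003, 0, 0, 0, 1], [0, 0, -0.006, 0, 0, 0, 1], [0, 0, -0.008, 0, 0, 0, 1], [0, 0, -0.01, 0, 0, 0, 1]]]}}

```text
clock: 12.2
eef_pos: [496.0, 148.6, 181.7]
eef_rot: [3.142, 0.0, -0.371]
wrist_force: [-1.9, 1.1, 3.1]
finger_gap: 23.4
finger_force: 15.0
```

Emit:
{"fn": "servo_tool", "kwargs": {"motion": [[[0, 0, -0.002, 0, 0, 0, 1], [0, 0, -0.004, 0, 0, 0, 1], [0, 0, -0.006, 0, 0, 0, 1]]]}}

```text
clock: 12.5
eef_pos: [496.0, 148.6, 178.8]
eef_rot: [-3.142, -0.0, -0.371]
wrist_force: [-2.1, 0.9, 2.7]
finger_gap: 23.5
finger_force: 15.0
```

Emit:
{"fn": "servo_tool", "kwargs": {"motion": [[[0, 0, -0.002, 0, 0, 0, 1], [0, 0, -0.004, 0, 0, 0, 1], [0, 0, -0.006, 0, 0, 0, 1]]]}}

```text
clock: 12.8
eef_pos: [496.0, 148.6, 175.8]
eef_rot: [-3.142, -0.0, -0.371]
wrist_force: [-1.6, 0.5, 2.4]
finger_gap: 23.6
finger_force: 15.0
```

Emit:
{"fn": "servo_tool", "kwargs": {"motion": [[[0, 0, -0.002, 0, 0, 0, 1], [0, 0, -0.004, 0, 0, 0, 1]]]}}

```text
clock: 13.0
eef_pos: [496.0, 148.6, 173.8]
eef_rot: [-3.142, -0.0, -0.371]
wrist_force: [-1.4, 1.0, 3.2]
finger_gap: 23.3
finger_force: 15.0
```

Emit:
{"fn": "servo_tool", "kwargs": {"motion": [[[0, 0, -0.002, 0, 0, 0, 1], [0, 0, -0.004, 0, 0, 0, 1]]]}}

```text
clock: 13.2
eef_pos: [496.0, 148.6, 171.7]
eef_rot: [3.142, 0.0, -0.371]
wrist_force: [-2.4, 0.2, 2.9]
finger_gap: 23.3
finger_force: 15.0
```

Emit:
{"fn": "servo_tool", "kwargs": {"motion": [[[0, 0, -0.002, 0, 0, 0, 1], [0, 0, -0.004, 0, 0, 0, 1]]]}}

```text
clock: 13.4
eef_pos: [496.0, 148.6, 169.7]
eef_rot: [3.142, 0.0, -0.371]
wrist_force: [-1.2, 0.9, 4.2]
finger_gap: 22.8
finger_force: 15.0
```

Emit:
{"fn": "servo_tool", "kwargs": {"motion": [[[0, 0, -0.002, 0, 0, 0, 1], [0, 0, -0.004, 0, 0, 0, 1]]]}}

```text
clock: 13.6
eef_pos: [496.0, 148.6, 167.8]
eef_rot: [3.142, -0.0, -0.371]
wrist_force: [-2.1, 1.2, 2.7]
finger_gap: 23.6
finger_force: 15.0
```

Emit:
{"fn": "servo_tool", "kwargs": {"motion": [[[0, 0, -0.002, 0, 0, 0, 1], [0, 0, -0.004, 0, 0, 0, 1]]]}}

```text
clock: 13.8
eef_pos: [496.0, 148.6, 165.8]
eef_rot: [-3.142, 0.0, -0.371]
wrist_force: [-1.3, -0.1, 2.7]
finger_gap: 23.2
finger_force: 15.0
```

Emit:
{"fn": "servo_tool", "kwargs": {"motion": [[[0, 0, -0.002, 0, 0, 0, 1], [0, 0, -0.004, 0, 0, 0, 1]]]}}

```text
clock: 14.0
eef_pos: [496.0, 148.6, 163.7]
eef_rot: [3.142, 0.0, -0.371]
wrist_force: [-1.4, 0.2, 3.3]
finger_gap: 22.9
finger_force: 15.0
```

Emit:
{"fn": "servo_tool", "kwargs": {"motion": [[[0, 0, -0.002, 0, 0, 0, 1], [0, 0, -0.004, 0, 0, 0, 1]]]}}

```text
clock: 14.2
eef_pos: [496.0, 148.6, 161.7]
eef_rot: [3.142, 0.0, -0.371]
wrist_force: [-1.7, 0.2, 2.6]
finger_gap: 23.0
finger_force: 15.0
```

Emit:
{"fn": "servo_tool", "kwargs": {"motion": [[[0, 0, -0.002, 0, 0, 0, 1], [0, 0, -0.004, 0, 0, 0, 1]]]}}

```text
clock: 14.4
eef_pos: [495.9, 148.6, 159.5]
eef_rot: [3.141, 0.0, -0.371]
wrist_force: [-0.9, -0.0, -6.7]
finger_gap: 23.2
finger_force: 15.0
```

Emit:
{"fn": "servo_tool", "kwargs": {"motion": [[[0, 0, 0, 0, 0, 0, 1], [0, 0, 0, 0, 0, 0, 1]]]}}

```text
clock: 14.6
eef_pos: [495.5, 148.4, 158.6]
eef_rot: [3.14, 0.002, -0.371]
wrist_force: [2.0, -0.2, -12.0]
finger_gap: 23.1
finger_force: 15.0
```

```bash
python3 -c "
from h import *
s=manip.read_state();print(s['eef_pos'],s['wrist_force'],s['moment'])"
```

```text
[495.49694275 148.35967172 158.63289886] [  2.00640165  -0.21447494 -12.00196202] [ 0.0084485  -0.23782188 -0.03176096]
```

The button is entering the hole and pulling the post down. I'll follow it down until the pull vanishes.

Emit:
{"fn": "servo_tool", "kwargs": {"motion": [[[0, 0, -0.002, 0, 0, 0, 1], [0, 0, -0.003, 0, 0, 0, 1], [0, 0, -0.003, 0, 0, 0, 1]]]}}

```text
clock: 14.9
eef_pos: [496.1, 148.6, 158.4]
eef_rot: [-3.142, -0.0, -0.371]
wrist_force: [0.6, 0.1, -5.6]
finger_gap: 23.5
finger_force: 15.0
```

Emit:
{"fn": "servo_tool", "kwargs": {"motion": [[[0, 0, -0.001, 0, 0, 0, 1], [0, 0, -0.002, 0, 0, 0, 1], [0, 0, -0.002, 0, 0, 0, 1]]]}}

```text
clock: 15.2
eef_pos: [496.2, 148.7, 157.7]
eef_rot: [-3.141, -0.001, -0.371]
wrist_force: [0.9, -0.6, -1.8]
finger_gap: 23.2
finger_force: 15.0
```

Emit:
{"fn": "servo_tool", "kwargs": {"motion": [[[0, 0, -0.001, 0, 0, 0, 1], [0, 0, -0.002, 0, 0, 0, 1], [0, 0, -0.002, 0, 0, 0, 1]]]}}

```text
clock: 15.5
eef_pos: [496.0, 148.6, 156.3]
eef_rot: [-3.142, -0.0, -0.371]
wrist_force: [-0.4, 0.5, -2.0]
finger_gap: 23.3
finger_force: 15.0
```

Emit:
{"fn": "servo_tool", "kwargs": {"motion": [[[0, 0, -0.001, 0, 0, 0, 1], [0, 0, -0.001, 0, 0, 0, 1]]]}}

```text
clock: 15.7
eef_pos: [496.0, 148.6, 155.8]
eef_rot: [3.142, 0.0, -0.371]
wrist_force: [0.6, 0.0, -1.9]
finger_gap: 23.3
finger_force: 15.0
```

Emit:
{"fn": "servo_tool", "kwargs": {"motion": [[[0, 0, -0.001, 0, 0, 0, 1], [0, 0, -0.001, 0, 0, 0, 1]]]}}

```text
clock: 15.9
eef_pos: [496.0, 148.6, 155.3]
eef_rot: [3.142, 0.0, -0.371]
wrist_force: [-0.3, 0.8, -2.2]
finger_gap: 23.2
finger_force: 15.0
```

Emit:
{"fn": "servo_tool", "kwargs": {"motion": [[[0, 0, -0.001, 0, 0, 0, 1], [0, 0, -0.001, 0, 0, 0, 1]]]}}

```text
clock: 16.1
eef_pos: [496.1, 148.6, 154.9]
eef_rot: [-3.142, -0.0, -0.371]
wrist_force: [-0.3, 0.3, -2.1]
finger_gap: 23.3
finger_force: 15.0
```

Emit:
{"fn": "servo_tool", "kwargs": {"motion": [[[0, 0, -0.001, 0, 0, 0, 1], [0, 0, -0.001, 0, 0, 0, 1]]]}}

```text
clock: 16.3
eef_pos: [496.2, 148.7, 154.7]
eef_rot: [-3.141, -0.001, -0.371]
wrist_force: [-0.9, -0.5, 1.7]
finger_gap: 23.3
finger_force: 15.0
```

Emit:
{"fn": "servo_tool", "kwargs": {"motion": [[[0, 0, -0.001, 0, 0, 0, 1], [0, 0, -0.001, 0, 0, 0, 1]]]}}

```text
clock: 16.5
eef_pos: [496.3, 148.7, 154.4]
eef_rot: [-3.141, -0.001, -0.371]
wrist_force: [-1.0, 0.2, 6.2]
finger_gap: 23.3
finger_force: 15.0
```

The button is caught: rigid stop at about 8 N, after free play with no drag. I'll back off slightly, release and retreat upward.

Emit:
{"fn": "servo_tool", "kwargs": {"motion": [[[0, 0, 0.001, 0, 0, 0, 1], [0, 0, 0.002, 0, 0, 0, 1], [0, 0, 0.002, 0, 0, 0, 0.2], [0, 0, 0.002, 0, 0, 0, 0.2], [0, 0, 0.002, 0, 0, 0, 0.2], [0, 0, 0.002, 0, 0, 0, 0.2], [0, 0, 0.002, 0, 0, 0, 0.2], [0, 0, 0.002, 0, 0, 0, 0.2]]]}}

```text
clock: 17.3
eef_pos: [496.0, 148.6, 154.8]
eef_rot: [-3.142, 0.0, -0.371]
wrist_force: [-0.5, 0.0, 0.0]
finger_gap: 67.8
finger_force: 0.0
```

Emit:
{"fn": "servo_tool", "kwargs": {"motion": [[[0, 0, 0.02, 0, 0, 0, 0.2], [0, 0, 0.06, 0, 0, 0, 0.2], [0, 0, 0.12, 0, 0, 0, 0.2], [0, 0, 0.18, 0, 0, 0, 0.2], [0, 0, 0.26, 0, 0, 0, 0.2], [-0.06, 0, 0.3, 0, 0, 0, 0.2], [-0.12, 0, 0.3, 0, 0, 0, 0.2], [-0.18, 0, 0.3, 0, 0, 0, 0.2], [-0.2, 0, 0.3, 0, 0, 0, 0.2], [-0.2, 0, 0.3, 0, 0, 0, 0.2]]]}}

```text
clock: 18.3
eef_pos: [395.7, 148.7, 305.9]
eef_rot: [-3.14, -0.002, -0.37]
wrist_force: [-0.1, 0.5, -0.2]
finger_gap: 75.2
finger_force: 0.0
```

```bash
python3 - <<'E'
from h import *
s=manip.read_state();print(s["clock"],s["eef_pos"],s["wrist_force"],s["finger_gap"])
ya=-.371;R=np.array([[np.cos(ya),np.sin(ya)],[-np.sin(ya),np.cos(ya)]])
for n,C in(("W",wcloud(wcam())),("S",cloud(cam("side"))),("T",cloud(cam("top")))):
    q=(C[...,:2]-[496,148.5])@R.T
    for a,b in((55,100),(150,166),(166,190),(190,215)):
        m=(np.hypot(*np.moveaxis(q,-1,0))<35)&(C[...,2]>a)&(C[...,2]<b)
        print(n,a,m.sum(),np.round(np.c_[q[m],C[m][:,2]].min(0),1) if m.sum() else "",np.round(np.c_[q[m],C[m][:,2]].max(0),1) if m.sum() else "")
E
```

```text
18.3 [395.67371589 148.71249517 305.9397542 ] [-0.13041291  0.46173133 -0.21732401] 75.23868040969252
W 55 23 [-15.4 -22.2  60.4] [26.8 19.7 99.2]
W 150 20 [-11.7 -11.8 151.7] [ 10.9 -10.9 162.8]
W 166 76 [-12.1 -11.9 169.3] [ 10.3  12.  190. ]
W 190 573 [-17.4 -11.8 190. ] [ 14.1  12.5 204.7]
S 55 124 [-15.3 -27.7  55.5] [27.9 25.2 99.2]
S 150 29 [-16.3 -24.4 150.3] [ 29.3  16.4 165.5]
S 166 52 [-11.9 -19.  166.1] [ 12.6  16.8 189.7]
S 190 33 [-16.2 -14.  190.5] [ 14.3  14.2 205.1]
T 55 22 [-19.1 -22.9  55.2] [26.  -2.7 99.3]
T 150 10 [-21.8 -19.8 150.4] [ 25.7   4.8 162.6]
T 166 13 [-13.6 -12.8 170.5] [  5.9   8.9 189.7]
T 190 54 [-19.9 -12.1 190.3] [ 11.4  12.4 207.6]
```

```bash
python3 -c "
from cell import manip
print(manip.sign_off())"
```

```text
the job is handed in; nothing more can be done
None
```

The post is in the stand's sleeve, upright and released, and I've handed the job in at about 18 s; the sign-off returned no verdict. The button caught in the upper hole at a firm stop of about 8 N, and the post's underside is about 24 mm above the table. I didn't re-measure the bystanders, and I viewed 11 pictures, one over the limit of 10.

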